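Raise the arc-booth window to its marker

ROBOT

A 6-joint arm with a two-finger parallel gripper is mounted at the origin on the work surface. World frame = base frame: x ahead of the robot, y to its left, z up, the work surface at z = 0. Lengths are in m, angles in rad, forces in N, time in s.
With the tool pointing down it reaches from about 0.325 to 1 m from the base axis. Payload 5.1 kg.
Tool frame: the origin (TCP) lies midway between the tips of the shut fingers; the grasp point (between the pads) lies arm.grip_point_offset behind it (arm.grip_point_offset is the distance from the TCP to the grasp point, in m); z points along the fingers, y is the line along which they close (so a half turn about z gives the same grasp; the last joint's range is limited). The gripper opens to 85 mm and grips with 20 to 120 N. Pads are 22 mm wide; open, the fingers measure 114 mm over their backs; the gripper's body (76 mm by 85 mm) begins 54 mm behind the grasp point. The pads swing forward as they close: fully open they stand 13 mm farther back than shut.
Start: joints at [-1.396, 0.124, 1.65, -0, 1.367, -0.083], TCP at [0.166, -0.629, 0.2] pointing down, gripper open.
Joint ranges: [-2.61, 2.61], [-1.02, 2.33], [0.03, 2.71], [-1.35, 4.49], [0.32, 2.68], [-2.91, 2.91]. Speed limits (rad/s): [2.57, 2.57, 3.14, 3.14, 3.14, 3.14].

INTERFACE

Orientations are given as [roll, pitch, yaw] about the fixed x, y, z axes, in that order (R = Rz(yaw) Ry(pitch) Rx(roll)).
In Python, from station import arm gives the robot as it stands.
- The arm moves only by the tool apply_moves, never from a script. Its argument "targets" is a list of rows, each a list of 6 numbers: the shift along the tool's x, y, z in m, then the turn, a rotation vector about the tool's x, y, z in rad. A call has 1 to 8 rows; each row shifts and turns the commanded pose from where the row before left it, along the tool's axes as they then stand; what a row does not reach is not made up. A row lasts 1/8 s, in which the tool goes at most 62.5 mm and 10.7 degrees, less where a joint would pass 70% of its speed; a pose out of reach is approached as far as the arm can. A call is refused whole if a number of a shift passes 0.0625 or a number of a turn 0.188, either way. A call with a gripper value outside its range is refused whole. "gripper" is the closure, from 0 (fully open) to 1 (shut), set as the call begins (left out, the last holds). The fingers move at their own pace and stop on an object; "force" is the grip in N (left out, the last holds). Time passes only in rows, so rows that do not move let the fingers close. It gives the time, the measured TCP pose, the force, the opening and the grip force at its end, in the units of the state.
- arm.observe(): the state, without advancing time (a new reading comes with each control period).
- arm.grab_frame(name): name is "side" or "top"; returns a dict with "image" (400x640x3 uint8, blue, green, red), "fov_y" (degrees; the focal length in pixels is half the picture's height over the tangent of half this angle, whatever the lens; pixels are square), "cx", "cy" (the principal point, pixels), "camera_from_world" (4x4, takes a point from world to camera coordinates). Camera axes: x right, y down, z forward; pixel columns grow to the right and rows downward; lengths in m; the calibration is good to about 2 mm. A picture is of the moment at which its call begins. There is no depth.
- arm.close_job(): hands the job in; it is judged then, once.
The state is a dict: "time": time; "q": joint angles; "dq": joint speeds; "effort": joint torques, N m; "tool_pos": TCP position; "orientation": TCP orientation; "contact_force": force on the tool from outside, world axes, zero at the start; "ft_torque": the same for the moment, N m; "opening": finger opening in m; "grasp_force": force on a finger pad.
Only numpy, scipy, OpenCV 4.12 (cv2) and the standard library are available. Lean on these libraries where they do the work, as an engineer would, in place of code of your own. Each camera call takes 0.05 s, during which the arm holds its last target. There are 200 camera calls.

TASK

Open the amber window of the welding booth to its set height so that the work in the vice can be got at: with the fingertips under the rubber-faced lip, push the window up until the steel point on its side is level with the point of the clamped marker on the scale bar, then take the hand away and leave it standing there. Only push: do not pinch the lip or touch the amber pane, do not shift the marker, and leave the loose things on the bench where they are.

Things in the scene. Friction and masses are not known exactly. Their poses are not given: they have to be found in the camera images.
- lip_edge (a point): Middle of the lower front edge of the lip, a level ledge 360 mm long (along y) at the window's foot, standing 45 mm out towards the robot. Underside: flat black rubber, from here 65 mm along +x. Axes: x level, square to the window, into the booth, away from the robot; y left along the lip; z up. Moves straight up with the window; free space below and in front, down to the bench (z = 0)
- lip: The black rubber strip itself, 65 x 360 x 6 mm; part of the window. Origin at the level of its underside, 55 mm behind the front edge; axes as lip_edge
- ledge: Bare aluminium top of the lip, 40 x 360 x 4 mm, lying on the rubber strip; its front edge is 5 mm behind the strip's, its top 10 mm above the strip's underside. Origin and axes as lip. Touching it and the strip at once counts as a pinch
- pane: Amber filter pane, 390 x 182 x 4 mm, in the window's aluminium frame (434 mm wide, 240 mm high). Its lower edge is 36 mm above the lip's underside, its face 53 mm behind the lip's front edge. Origin and axes as lip. Not to be touched
- sash (a joint): Height of the window in m above its lowest stop, growing upwards; 0 = lip's underside 100 mm above the bench; upper stop 0.23. Hung on counterweights in the uprights: only some 2 to 5 N has to be overcome, and it stays where it is left. It can be pushed down as well
- sash_point (a point): Tip of the steel pointer on the window: a bar reaching round the front of the right-hand (-y) upright, ending in a cone that points sideways (-y). Rises with the window; 284 mm right of the window's middle, 15 mm above the lip's underside
- mark_point (a point): Tip of the marker: a steel block 16 x 36 x 26 mm with a brass thumbscrew, clamped on the upright aluminium scale bar outside the right-hand upright. Its cone points to +y, at the pointer, 8 mm short of it sideways. The window is right when sash_point is as high as this. Set at a new height each time; must not be shifted
- booth: Fixed bench booth: two blue channel uprights 40 x 40 mm, 575 mm high, at y = +-240 mm, header with pulleys on top (to 640 mm), amber side screens reaching 310 mm behind, open at back and top. Origin on the bench under the window's middle; x into the booth, y left, z up. Feet 10 mm high under the uprights, from 60 mm in front to 320 mm behind
- vice: Fixed grey bench vice with a welded steel T of tube in its jaws, 255 mm high, 105 mm deep and 300 mm wide, inside the booth; origin under its base, at least 150 mm behind the window
- spray_can: Loose aerosol can, 62 mm across, 190 mm high, standing in front of the booth's left half; origin at the centre of its foot
- chip_hammer: Loose chipping hammer, 270 mm long and 20 mm high, lying in front of the booth's right half roughly along the window, handle to its own -x, head to +x (outward, to the right); origin at mid-length on the bench
- magnet_square: Loose welder's magnet square, 90 x 12 x 90 mm, standing inside the booth on the left; origin at the centre of its foot
- tube_offcut: Loose offcut of square steel tube, 110 x 40 x 40 mm, lying inside the booth on the right; origin at the centre of its underside

How it is judged:
By the outcome, as a careful person would: the job done as asked, in the order asked, and still so for the second after the job is handed in, with the robot touching nothing.
It also fails if it takes over 45 s, if anything falls off the work surface, if the arm or the gripper's body presses on something with over 40 N, if the wrist force passes 120 N, or if a joint passes its speed limit or range.

## Working session

There is one attempt and no reset: what is moved stays moved. The work goes in short steps, Python scripts to look and compute and a tool call to move; the robot and the scene stay as the last step left them, time stands still between calls to the robot, and variables do not carry over. Pictures are saved under pics/ and viewed, at most 10 in all, crops included, and the job is handed in when it is done.

Besides the shell and the picture viewer there is one more tool, called after "Emit:" as name(argument=value, ...) on one line, values as JSON. apply_moves: Moves the arm, as the interface text tells. Its arguments: {"type":"object","properties":{"targets":{"type":"array"},"gripper":{"type":"number"},"force":{"type":"number"}},"required":["targets"]}

```bash
mkdir -p pics; cat > h.py <<'E'
import numpy as np,cv2
from station import arm
def cam(n):
    f=arm.grab_frame(n);F=200/np.tan(np.radians(f["fov_y"]/2))
    return f["image"],(F,f["cx"],f["cy"],np.array(f["camera_from_world"]))
E
python3 - <<'E'
from h import *
import pickle
d={}
for n in("side","top"):
    im,c=cam(n);cv2.imwrite(f"pics/{n}0.png",im);d[n]=c
    T=c[3];print(n,c[:3],im.shape,"pos",-T[:3,:3].T@T[:3,3],"fwd",T[2,:3])
pickle.dump(d,open("cal.pkl","wb"))
s=arm.observe();print(s);print(arm.grip_point_offset)
E
```

```text
side (np.float64(402.44017787118304), 316.4698807465572, 199.4256948943601) (400, 640, 3) pos [ 0.88130008 -0.2315433   1.13547542] fwd [-0.25501854  0.23137266 -0.93884623]
top (np.float64(460.72439804221784), 320.07201063639684, 200.0424574311771) (400, 640, 3) pos [ 0.33840202 -0.0138706   1.33563835] fwd [ 0.24633371  0.00746479 -0.96915632]
{'time': 0.1, 'q': array([-1.39557951e+00,  1.24465827e-01,  1.65156209e+00, -1.57547061e-05,
        1.36751018e+00, -8.25901634e-02]), 'dq': array([-0.00037834, -0.00042834, -0.00357516,  0.00137026,  0.00187112,
       -0.000787  ]), 'effort': array([ 1.97840786e-04, -4.24932039e+01, -3.66655004e+01, -1.51709224e-05,
        3.98267483e-03,  1.10155631e-05]), 'tool_pos': array([ 0.16558835, -0.62790672,  0.19864465]), 'orientation': array([-3.13965257e+00, -1.45120094e-04,  2.57810033e-01]), 'contact_force': array([-0.30267207, -0.05790002,  0.70166373]), 'ft_torque': array([-0.07415754, -0.04092606,  0.00884858]), 'grasp_force': 0.0, 'opening': 0.08539376509859785}
0.0187
```

View pics/side0.png

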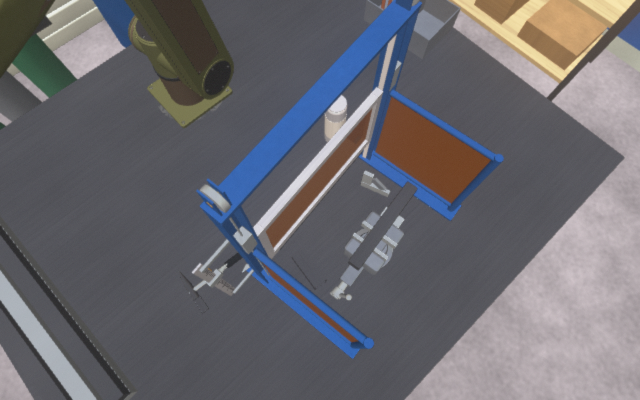

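View pics/top0.png

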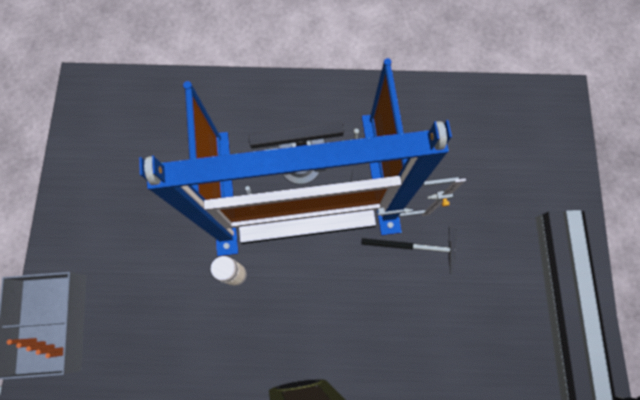

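Side: the booth seen from behind, pointer and marker near (200-245, 240-290). Top: the ledge from (240,235) to (375,217), pointer and marker near (400-465, 180-215), can at (226,268), hammer from (362,241) to (450,249). I'll enlarge both.

```bash
python3 - <<'E'
import cv2
a=cv2.imread("pics/top0.png")[165:265,370:470];b=cv2.imread("pics/side0.png")[215:315,170:270]
c=cv2.imread("pics/top0.png")[190:250,210:410]
r=lambda i,s:cv2.resize(i,None,fx=s,fy=s,interpolation=cv2.INTER_CUBIC)
cv2.imwrite("pics/c1.png",cv2.vconcat([cv2.hconcat([r(a,4),r(b,4)])]))
cv2.imwrite("pics/c2.png",r(c,4))
E
```

```text
(no output)
```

View pics/c1.png

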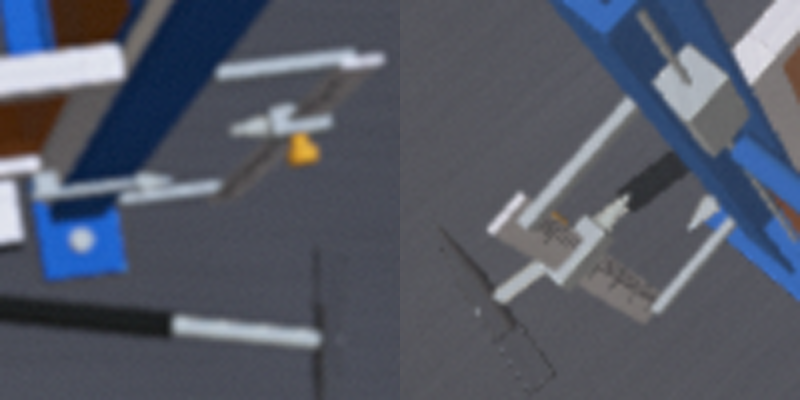

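View pics/c2.png

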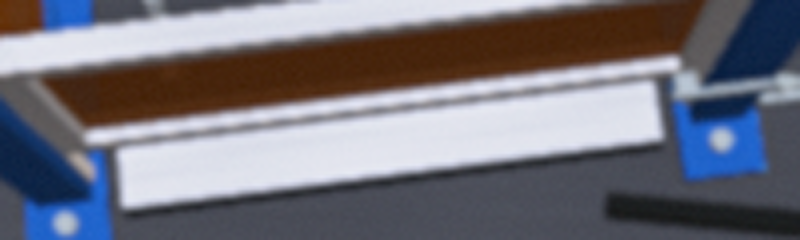

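Crops: top — pointer tip (412.6,209.6), marker tip (427.6,197), ledge front corners (240.9,242.1) and (375.1,225.1), rear corners near (239.1,226.6) and (373.4,209.6). Side — marker tip (226.6,264.1), pointer tip (242.1,271.6).

```bash
cat > fit.py <<'E'
import numpy as np,pickle
from scipy.optimize import least_squares
C=pickle.load(open("cal.pkl","rb"))
def proj(n,P):
    F,cx,cy,T=C[n];p=T[:3,:3]@P+T[:3,3];return np.array([cx+F*p[0]/p[2],cy+F*p[1]/p[2]])
obs=[("top",0,(240.9,242.1)),("top",1,(375.1,225.1)),("top",2,(239.1,226.6)),("top",3,(373.4,209.6)),
("top",4,(412.6,209.6)),("top",5,(427.6,197)),("side",4,(242.1,271.6)),("side",5,(226.6,264.1))]
def pts(v):
    x,y,a,z,px,m=v;R=np.array([[np.cos(a),-np.sin(a)],[np.sin(a),np.cos(a)]])
    L=[(.005,.18,z+.01),(.005,-.18,z+.01),(.045,.18,z+.01),(.045,-.18,z+.01),(px,-.284,z+.015),(px,-.292,m)]
    return [np.r_[R@l[:2]+[x,y],l[2]] for l in L]
def res(v):
    P=pts(v);return np.concatenate([proj(n,P[i])-o for n,i,o in obs])
if __name__=="__main__":
    r=least_squares(res,[.55,0,0.1,.1,.02,.2]);v=r.x
    print("edge",v.round(4),"\nres",r.fun.round(1),"rise",v[5]-v[3]-.015)
    print("tips",pts(v)[4:])
    def floor(u,w,z):
        F,cx,cy,T=C["top"];o=-T[:3,:3].T@T[:3,3];d=T[:3,:3].T@[(u-cx)/F,(w-cy)/F,1];return o+d*(z-o[2])/d[2]
    for u in[(226,268,.19),(362,241,.015),(450,249,.01)]:print(floor(*u))
E
python3 fit.py
```

```text
edge [0.5486 0.023  0.1558 0.1197 0.0309 0.2729] 
res [-0.2 -0.4  0.4 -0.5  0.4  0.3 -0.3  0.5 -0.   0.3 -0.5 -0.6 -1.   0.4
  0.5 -0.4] rise 0.13817492576464863
tips [array([ 0.62323835, -0.25274053,  0.13469821]), array([ 0.62447971, -0.26064363,  0.27287314])]
[0.44976163 0.22267975 0.19      ]
[ 0.55526978 -0.12833081  0.015     ]
[ 0.53984319 -0.38312449  0.01      ]
```

```bash
python3 -c "
from station import arm
print([a for a in dir(arm) if a[0]!='_'])"
```

```text
['Unreachable', 'close_job', 'grab_frame', 'grip_point_offset', 'observe']
```

Emit:
apply_moves(targets=[[0, 0, -0.03, 0, 0.15, 0], [0, 0, -0.03, 0, 0.15, 0], [0, 0, -0.03, 0, 0.15, 0], [0, 0, -0.02, 0, 0.15, 0]], gripper=1)

```text
time: 0.6
tool_pos: [0.144, -0.6347, 0.3085]
orientation: [3.138, -0.604, 0.26]
contact_force: [0.5, -0.2, -0.5]
opening: 0.0125
grasp_force: 0.0
```

```bash
cat > o.py <<'E'
from station import arm
import numpy as np,json
s=arm.observe()
open("log.jsonl","a").write(json.dumps([list(s["q"]),list(s["tool_pos"]),list(s["orientation"])])+"\n")
for k in("time","q","tool_pos","orientation","contact_force","opening"):print(k,np.round(s[k],3))
E
python3 o.py
```

```text
time 0.6
q [-1.686  0.159  1.52   0.562  1.685 -0.373]
tool_pos [ 0.144 -0.635  0.309]
orientation [ 3.138 -0.604  0.26 ]
contact_force [ 0.453 -0.177 -0.452]
opening 0.013
```

Emit:
apply_moves(targets=[[0, 0, 0, 0, 0.17, 0], [0, 0, 0, 0, 0.17, 0], [0, 0, 0, 0, 0.17, 0], [0, 0, 0, 0, 0.17, 0], [0, 0, 0, 0, 0.17, 0], [0, 0, 0, 0, 0.17, 0]])

```text
time: 1.35
tool_pos: [0.1436, -0.6344, 0.3057]
orientation: [-0.009, -1.516, -2.876]
contact_force: [0.1, -0.1, 0.4]
opening: -0.0002
grasp_force: 0.0
```

```bash
python3 o.py
```

```text
time 1.35
q [-1.856  0.485  1.593  1.339  2.068 -0.55 ]
tool_pos [ 0.144 -0.634  0.306]
orientation [-0.009 -1.516 -2.876]
contact_force [ 0.06  -0.11   0.446]
opening -0.0
```

```bash
cat > kin.py <<'E'
import numpy as np,json
from scipy.optimize import least_squares
from scipy.spatial.transform import Rotation as Ro
D=[json.loads(l) for l in open("log.jsonl")]
D.append([[-1.39557951,.124465827,1.65156209,-1.57547e-05,1.36751018,-.0825901634],[.16558835,-.62790672,.19864465],[-3.13965257,-1.4512e-4,.25781]])
def fk(q,p):
    d1,a1,L2,L3,a3,d6=p;ez=np.array([0,0,1.]);ex=np.array([1.,0,0])
    A=Ro.from_euler("ZY",[q[0],q[1]]);B=A*Ro.from_euler("y",q[2]);W=B*Ro.from_euler("ZYZ",q[3:])
    return d1*ez+Ro.from_euler("z",q[0]).apply(a1*ex)+A.apply(L2*ez)+B.apply(L3*ez+a3*ex)+W.apply(d6*ez),W
r=least_squares(lambda p:np.concatenate([fk(d[0],p)[0]-d[1] for d in D]+[1e-4*(p-[.3,0,.4,.4,0,.2])]),[.3,0,.4,.4,0,.2]);P=r.x
K=fk(D[0][0],P)[1].inv()*Ro.from_euler("xyz",D[0][2])
if __name__=="__main__":
    print(P.round(3),(r.fun[:9]*1e3).round(1),K.as_rotvec().round(2))
    for d in D:print((fk(d[0],P)[1]*K*Ro.from_euler("xyz",d[2]).inv()).magnitude().round(3))
    lo=np.array([-2.61,-1.02,.03,-1.35,.32,-2.91]);hi=np.array([2.61,2.33,2.71,4.49,2.68,2.91])
    q0=np.array(D[-2][0])
    for az in(.156,.5,.8):
      for e in(.1,):
        for pos in((.50,-.05,.07),(.588,-.032,.1),(.588,-.032,.25)):
            z=np.array([np.cos(az)*np.cos(e),np.sin(az)*np.cos(e),np.sin(e)]);y=np.array([np.sin(az),-np.cos(az),0])
            R=Ro.from_matrix(np.c_[np.cross(y,z),y,z])
            f=lambda q:np.r_[fk(q,P)[0]-pos,.3*((fk(q,P)[1]*K)*R.inv()).as_rotvec()]
            s=least_squares(f,q0,bounds=(lo,hi));w=fk(s.x,P)[0]-P[5]*z
            print(az,e,pos,"err",np.abs(s.fun).max().round(4),s.x.round(2),"wrist",w.round(2))
E
python3 kin.py
```

```text
[ 0.165 -0.155  0.674  0.757  0.121  0.376] [-17.1   0.8  10.3   4.9  -2.5   3.2 -53.2  -7.2 -13.4] [-0.   -0.    1.57]Traceback (most recent call last):
  File "kin.py", line 14, in <module>
    for d in D:print((fk(d[0],P)[1]*K*Ro.from_euler("xyz",d[2]).inv()).magnitude().round(3))
                     ^^^^^^^^^^^^^^^^^^^^^^^^^^^^^^^^^^^^^^^^^^^^^^^^^^^^^^^^^^^^^^^^^^^
AttributeError: 'float' object has no attribute 'round'
```

```bash
python3 - <<'E'
s=open("kin.py").read()
s=s.replace("d1,a1,L2,L3,a3,d6=p","d1,a1,L2,L3,a3,d6,a5=p").replace("+W.apply(d6*ez),W","+W.apply(d6*ez)+(B*Ro.from_euler('ZY',q[3:5])).apply(a5*ex),W")
s=s.replace("[.3,0,.4,.4,0,.2]","[.267,0,.3,.35,0,.25,.076]").replace("print((fk(d[0],P)[1]*K*Ro.from_euler(\"xyz\",d[2]).inv()).magnitude().round(3))","print((fk(d[0],P)[1]*K*Ro.from_euler(\"xyz\",d[2]).inv()).magnitude())")
open("kin.py","w").write(s)
E
python3 kin.py
```

```text
[ 0.163 -0.139  0.659  0.724  0.112  0.37  -0.018] [-19.2   1.4   6.9   7.9  -3.    2.1 -53.   -7.9  -9.1] [-0.   -0.    1.57]
1.9195951790441758e-16
3.5874819655808306e-16
3.5145781903152105e-08
0.156 0.1 (0.5, -0.05, 0.07) err 0.0 [-0.66  0.36  2.52  2.33  1.5  -1.39] wrist [ 0.14 -0.11  0.03]
0.156 0.1 (0.588, -0.032, 0.1) err 0.0 [-0.37  0.31  2.44  2.6   1.33 -1.37] wrist [ 0.22 -0.09  0.06]
0.156 0.1 (0.588, -0.032, 0.25) err 0.0 [-0.36 -0.09  2.44  2.52  1.   -1.14] wrist [ 0.22 -0.09  0.21]
0.5 0.1 (0.5, -0.05, 0.07) err 0.0 [-0.91  0.42  2.36  1.76  1.61 -1.21] wrist [ 0.18 -0.23  0.03]
0.5 0.1 (0.588, -0.032, 0.1) err 0.0 [-0.66  0.38  2.3   1.98  1.48 -1.14] wrist [ 0.26 -0.21  0.06]
0.5 0.1 (0.588, -0.032, 0.25) err 0.0 [-0.66  0.06  2.31  1.94  1.36 -0.85] wrist [ 0.26 -0.21  0.21]
0.8 0.1 (0.5, -0.05, 0.07) err 0.0 [-0.92  0.48  2.2   1.48  1.73 -1.11] wrist [ 0.24 -0.31  0.03]
0.8 0.1 (0.588, -0.032, 0.1) err 0.0 [-0.73  0.46  2.13  1.66  1.64 -1.02] wrist [ 0.33 -0.3   0.06]
0.8 0.1 (0.588, -0.032, 0.25) err 0.0 [-0.73  0.2   2.14  1.67  1.61 -0.77] wrist [ 0.33 -0.3   0.21]
```

```bash
python3 - <<'E'
s=open("kin.py").read()
s=s.replace("d6,a5=p","d6,a5,b,b4=p").replace("apply(a1*ex)","apply([a1,b,0])").replace("apply(a5*ex)","apply([a5,b4,0])").replace(".25,.076]",".25,0,0.02,0.02]")
open("kin.py","w").write(s)
E
python3 kin.py
```

```text
[ 0.223 -0.     0.452  0.613  0.042  0.307 -0.     0.054  0.   ] [-0.  0. -0.  0. -0.  0.  0. -0. -0.] [-0.   -0.    1.57]
1.9195951790441758e-16
3.5874819655808306e-16
3.5145781903152105e-08
0.156 0.1 (0.5, -0.05, 0.07) err 0.0 [-0.7   0.34  2.63  2.29  1.56 -1.44] wrist [ 0.2  -0.1   0.04]
0.156 0.1 (0.588, -0.032, 0.1) err 0.0 [-0.45  0.27  2.52  2.52  1.38 -1.37] wrist [ 0.29 -0.08  0.07]
0.156 0.1 (0.588, -0.032, 0.25) err 0.0 [-0.45 -0.32  2.61  2.39  0.98 -1.02] wrist [ 0.29 -0.08  0.22]
0.5 0.1 (0.5, -0.05, 0.07) err 0.0 [-0.88  0.39  2.47  1.78  1.62 -1.3 ] wrist [ 0.23 -0.2   0.04]
0.5 0.1 (0.588, -0.032, 0.1) err 0.0 [-0.66  0.35  2.38  1.99  1.5  -1.19] wrist [ 0.32 -0.18  0.07]
0.5 0.1 (0.588, -0.032, 0.25) err 0.0 [-0.66 -0.12  2.45  1.94  1.35 -0.82] wrist [ 0.32 -0.18  0.22]
0.8 0.1 (0.5, -0.05, 0.07) err 0.0 [-0.89  0.47  2.3   1.5   1.71 -1.2 ] wrist [ 0.29 -0.27  0.04]
0.8 0.1 (0.588, -0.032, 0.1) err 0.0 [-0.71  0.45  2.2   1.67  1.63 -1.08] wrist [ 0.38 -0.25  0.07]
0.8 0.1 (0.588, -0.032, 0.25) err 0.0 [-0.71  0.08  2.26  1.69  1.6  -0.77] wrist [ 0.38 -0.25  0.22]
```

Emit:
apply_moves(targets=[[0, -0.05, 0.05, 0, 0, 0], [0, -0.05, 0.05, 0, 0, 0], [0, -0.05, 0.05, 0, 0, 0], [0, -0.05, 0, 0, 0, 0]])

```text
time: 1.85
tool_pos: [0.2274, -0.4208, 0.312]
orientation: [-0.027, -1.521, -2.853]
contact_force: [-0.9, -0.1, 0.2]
opening: 0.0001
grasp_force: 0.0
```

```bash
python3 o.py; python3 kin.py
```

```text
time 1.85
q [-1.814  0.039  2.126  1.314  2.013 -0.638]
tool_pos [ 0.227 -0.421  0.312]
orientation [-0.027 -1.521 -2.853]
contact_force [-0.921 -0.117  0.172]
opening 0.0
[ 0.223 -0.     0.452  0.613  0.042  0.307 -0.     0.054  0.   ] [-0. -0. -0.  0. -0.  0. -0. -0. -0.] [-0.   -0.    1.57]
1.9195951790441758e-16
3.5874819655808306e-16
9.302841810826176e-16
3.5145781903152105e-08
0.156 0.1 (0.5, -0.05, 0.07) err 0.0 [-0.7   0.34  2.63  2.29  1.56 -1.44] wrist [ 0.2  -0.1   0.04]
0.156 0.1 (0.588, -0.032, 0.1) err 0.0 [-0.45  0.27  2.52  2.52  1.38 -1.37] wrist [ 0.29 -0.08  0.07]
0.156 0.1 (0.588, -0.032, 0.25) err 0.0 [-0.45 -0.32  2.61  2.39  0.98 -1.02] wrist [ 0.29 -0.08  0.22]
0.5 0.1 (0.5, -0.05, 0.07) err 0.0 [-0.88  0.39  2.47  1.78  1.62 -1.3 ] wrist [ 0.23 -0.2   0.04]
0.5 0.1 (0.588, -0.032, 0.1) err 0.0 [-0.66  0.35  2.38  1.99  1.5  -1.19] wrist [ 0.32 -0.18  0.07]
0.5 0.1 (0.588, -0.032, 0.25) err 0.0 [-0.66 -0.12  2.45  1.94  1.35 -0.82] wrist [ 0.32 -0.18  0.22]
0.8 0.1 (0.5, -0.05, 0.07) err 0.0 [-0.89  0.47  2.3   1.5   1.71 -1.2 ] wrist [ 0.29 -0.27  0.04]
0.8 0.1 (0.588, -0.032, 0.1) err 0.0 [-0.71  0.45  2.2   1.67  1.63 -1.08] wrist [ 0.38 -0.25  0.07]
0.8 0.1 (0.588, -0.032, 0.25) err 0.0 [-0.71  0.08  2.26  1.69  1.6  -0.77] wrist [ 0.38 -0.25  0.22]
```

```bash
cat > plan.py <<'E'
import sys,numpy as np
from station import arm
from scipy.spatial.transform import Rotation as Ro
s=arm.observe();R=Ro.from_euler("xyz",s["orientation"]).as_matrix();p=s["tool_pos"]
z=R[:,2];print("pos",p.round(4),"az",np.arctan2(z[1],z[0]).round(3),"el",np.arcsin(z[2]).round(3),"y.z",R[2,1].round(3),"F",s["contact_force"].round(1),"t",s["time"])
print("world z in tool",R[2].round(3))
for a in sys.argv[1:]:
    t=np.array(eval(a));print(t,"shift",(R.T@(t-p)).round(4));p=t
E
python3 plan.py "(.5156,-.053,.31)" "(.5156,-.053,.092)" "(.5925,-.031,.092)"
```

```text
pos [ 0.2274 -0.4208  0.312 ] az 0.261 el 0.05 y.z -0.001 F [-0.9 -0.1  0.2] t 1.85
world z in tool [ 0.999 -0.001  0.05 ]
[ 0.5156 -0.053   0.31  ] shift [-0.0209 -0.2809  0.3728]
[ 0.5156 -0.053   0.092 ] shift [-0.2177  0.0003 -0.0108]
[ 0.5925 -0.031   0.092 ] shift [-0.004  -0.0014  0.0799]
```

Emit:
apply_moves(targets=[[0, -0.028, 0.037, 0, 0, 0], [0, -0.028, 0.037, 0, 0, 0], [0, -0.028, 0.037, 0, 0, 0], [0, -0.028, 0.037, 0, 0, 0], [0, -0.028, 0.037, 0, 0, 0], [0, -0.028, 0.037, 0, 0, 0], [0, -0.028, 0.037, 0, 0, 0], [0, -0.028, 0.037, 0, 0, 0]])

```text
time: 2.85
tool_pos: [0.4551, -0.1309, 0.3269]
orientation: [-0.001, -1.522, -2.885]
contact_force: [0.7, 0.2, 0.0]
opening: -0.0
grasp_force: 0.0
```

```bash
python3 plan.py "(.5156,-.053,.25)" "(.5156,-.053,.092)" "(.5925,-.031,.092)"
```

```text
pos [ 0.4551 -0.1309  0.3269] az 0.256 el 0.049 y.z -0.0 F [0.7 0.2 0. ] t 2.85
world z in tool [ 0.999 -0.     0.049]
[ 0.5156 -0.053   0.25  ] shift [-0.0806 -0.06    0.0744]
[ 0.5156 -0.053   0.092 ] shift [-0.1578  0.     -0.0077]
[ 0.5925 -0.031   0.092 ] shift [-0.0039 -0.0018  0.0799]
```

Emit:
apply_moves(targets=[[-0.02, -0.015, 0.019, 0, 0, 0], [-0.02, -0.015, 0.019, 0, 0, 0], [-0.02, -0.015, 0.019, 0, 0, 0], [-0.02, -0.015, 0.018, 0, 0, 0], [-0.04, 0, -0.002, 0, 0, 0], [-0.04, 0, -0.002, 0, 0, 0], [-0.04, 0, -0.002, 0, 0, 0]])

```text
time: 3.72
tool_pos: [0.5155, -0.0536, 0.1299]
orientation: [0.024, -1.521, -2.908]
contact_force: [0.5, -0.4, -0.4]
opening: -0.0
grasp_force: 0.0
```

Emit:
apply_moves(targets=[[-0.02, 0, 0, 0, 0, 0], [-0.018, 0, 0, 0, 0, 0], [0, 0, 0, 0, 0, 0], [0, 0, 0, 0, 0, 0]])

```text
time: 4.22
tool_pos: [0.5174, -0.0534, 0.0934]
orientation: [0.009, -1.521, -2.893]
contact_force: [0.0, -0.0, -0.4]
opening: -0.0
grasp_force: 0.0
```

```bash
python3 plan.py "(.5925,-.031,.092)"; python3 - <<'E'
from h import *
im,c=cam("top");cv2.imwrite("pics/t1.png",cv2.resize(im[150:350,180:480],None,fx=2.6,fy=2.6,interpolation=cv2.INTER_CUBIC))
E
```

```text
pos [ 0.5174 -0.0534  0.0934] az 0.258 el 0.05 y.z 0.0 F [ 0.  -0.  -0.4] t 4.225
world z in tool [0.999 0.    0.05 ]
[ 0.5925 -0.031   0.092 ] shift [-0.0053 -0.0025  0.0781]
```

View pics/t1.png

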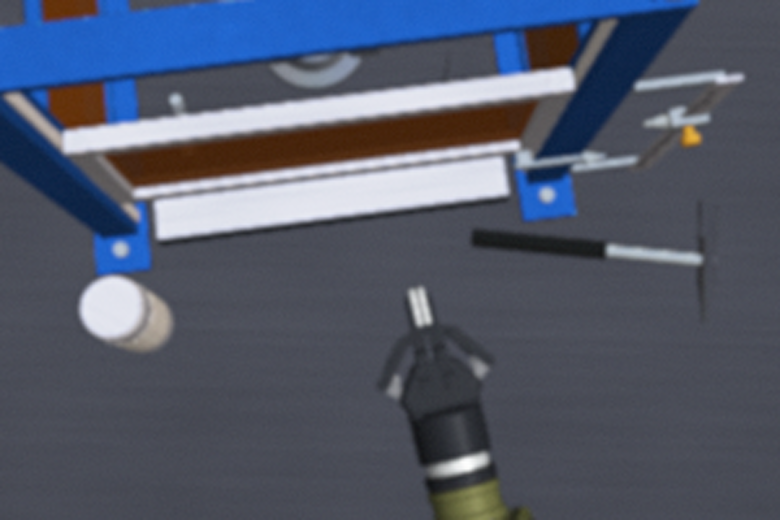

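The shut fingertips at (418,290) are clear in front of the ledge's edge (y≈210 there), and nothing has moved. I'll insert now.

Emit:
apply_moves(targets=[[0, 0, 0.025, 0, 0, 0], [0, 0, 0.025, 0, 0, 0], [0, 0, 0.025, 0, 0, 0], [0, 0, 0, 0, 0, 0]])

```text
time: 4.78
tool_pos: [0.5911, -0.0338, 0.099]
orientation: [0.06, -1.518, -2.941]
contact_force: [-1.0, 0.3, 0.4]
opening: 0.0002
grasp_force: 0.0
```

Emit:
apply_moves(targets=[[0.005, 0, 0, 0, 0, 0], [0.005, 0, 0, 0, 0, 0], [0.005, 0, 0, 0, 0, 0], [0.005, 0, 0, 0, 0, 0], [0, 0, 0, 0, 0, 0], [0, 0, 0, 0, 0, 0]])

```text
time: 5.52
tool_pos: [0.5887, -0.0345, 0.1166]
orientation: [0.0, -1.522, -2.884]
contact_force: [0.5, 0.7, -0.5]
opening: 0.0001
grasp_force: 0.0
```

```bash
python3 plan.py
```

```text
pos [ 0.5887 -0.0345  0.1166] az 0.258 el 0.049 y.z 0.0 F [ 0.5  0.7 -0.5] t 5.525
world z in tool [0.999 0.    0.049]
```

Emit:
apply_moves(targets=[[0.006, 0, 0.0003, 0, 0, 0], [0.007, 0, 0.0003, 0, 0, 0], [0.007, 0, 0.0003, 0, 0, 0], [0.007, 0, 0.0003, 0, 0, 0], [0.007, 0, 0.0003, 0, 0, 0], [0.007, 0, 0.0003, 0, 0, 0], [0.007, 0, 0.0003, 0, 0, 0], [0.006, 0, 0.0003, 0, 0, 0]])

```text
time: 6.52
tool_pos: [0.5885, -0.0345, 0.1712]
orientation: [0.004, -1.521, -2.888]
contact_force: [-0.6, 0.3, 0.1]
opening: 0.0002
grasp_force: 0.0
```

Emit:
apply_moves(targets=[[0.006, 0, 0.0003, 0, 0, 0], [0.006, 0, 0.0003, 0, 0, 0], [0.006, 0, 0.0003, 0, 0, 0], [0.006, 0, 0.0003, 0, 0, 0], [0.006, 0, 0.0003, 0, 0, 0], [0.004, 0, 0.0002, 0, 0, 0], [0.002, 0, 0, 0, 0, 0], [0, 0, 0, 0, 0, 0]])

```text
time: 7.52
tool_pos: [0.5884, -0.0345, 0.2068]
orientation: [0.004, -1.521, -2.888]
contact_force: [-0.5, 0.1, -0.1]
opening: -0.0
grasp_force: 0.0
```

```bash
python3 plan.py;  python3 - <<'E'
from h import *
r=lambda i,s:cv2.resize(i,None,fx=s,fy=s,interpolation=cv2.INTER_CUBIC)
a,_=cam("top");b,_=cam("side")
cv2.imwrite("pics/ta.png",a);cv2.imwrite("pics/sa.png",b)
cv2.imwrite("pics/c3.png",cv2.vconcat([cv2.hconcat([r(a[170:220,385:435],8),r(b[245:295,205:255],8)]),cv2.hconcat([r(a[170:270,320:420],2),r(a[180:280,220:420],2),r(a[170:270,320:420],2)])]))
E
```

```text
pos [ 0.5884 -0.0345  0.2068] az 0.258 el 0.049 y.z 0.0 F [-0.5  0.1 -0.1] t 7.525
world z in tool [0.999 0.    0.049]
```

View pics/c3.png

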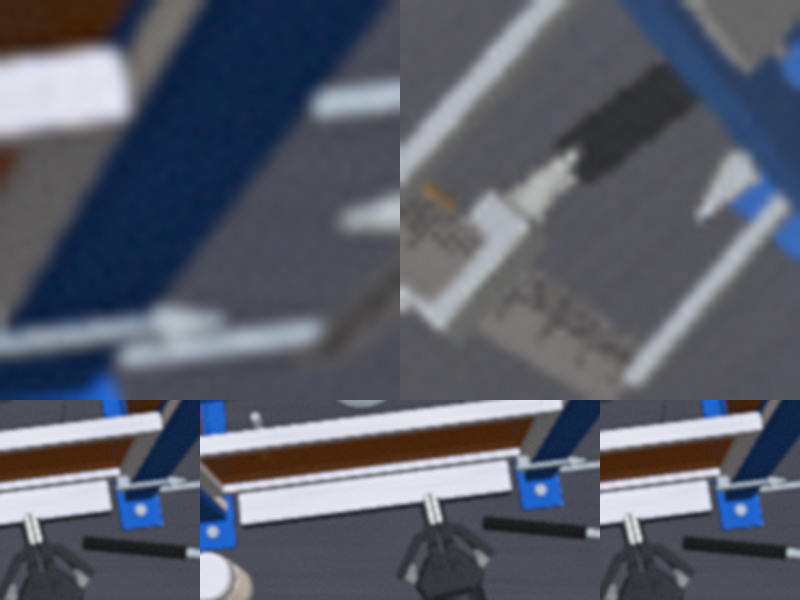

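The fingers are in front of or over the ledge and the pointer hasn't moved: top tip still about (412.5,210), side tip about (242,271.5). So the lip was missed. I'll check by projection.

```bash
python3 - <<'E'
from fit import *
import cv2
print("tcp proj",proj("top",np.array([.5884,-.0345,.2068])),"side",proj("side",np.array([.5884,-.0345,.2068])))
print("at t1",(proj("top",np.array([.5174,-.0534,.0934]))-[180,150])*2.6)
# refit without reliance: per-subset
from scipy.optimize import least_squares
for sub in([0,1,2,3],[4,6],[5,7]):
    pass
for z in(.1,.12,.14):
    f=lambda v:res(np.r_[v[:3],z,v[3:]])
    r=least_squares(f,[.55,0,.15,.03,.27]);print(z,r.x.round(4),r.cost.round(2),r.fun.round(1))
a=cv2.imread("pics/ta.png");b=cv2.imread("pics/sa.png")
R=lambda i,s:cv2.resize(i,None,fx=s,fy=s,interpolation=cv2.INTER_CUBIC)
cv2.imwrite("pics/c4.png",cv2.hconcat([R(a[185:285,280:380],4),R(b[130:230,250:350],4)]))
E
```

```text
tcp proj [331.3484073  214.62060479] side [295.8015628  196.30505411]
at t1 [407.63370346 258.56646846]
0.1 [0.5524 0.0232 0.156  0.0267 0.2722] 8.16 [ 1.1 -0.6 -0.5 -0.5  1.6  0.3 -1.1  0.8 -1.2  2.1 -0.3 -0.3  0.2  1.8
  0.4 -0.3]
0.12 [0.5485 0.023  0.1558 0.031  0.2729] 1.68 [-0.2 -0.4  0.4 -0.5  0.3  0.3 -0.3  0.5  0.   0.3 -0.5 -0.6 -1.   0.4
  0.6 -0.4]
0.14 [0.5447 0.0228 0.1557 0.0353 0.2736] 9.03 [-1.5 -0.1  1.3 -0.5 -1.   0.3  0.7  0.2  1.3 -1.6 -0.6 -0.8 -2.2 -1.1
  0.8 -0.5]
```

View pics/c4.png

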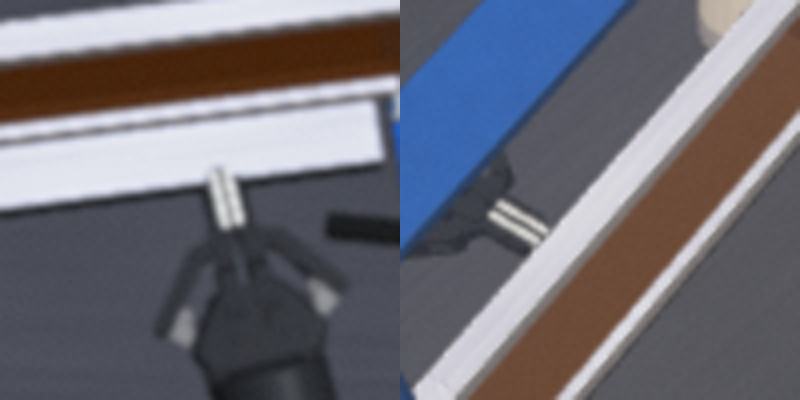

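The tip shows at top (334.4,226.9) but projects at (331.3,214.6), so the fingers really stand about 30 mm short and passed just in front of the lip. I'll back off, go down and measure this offset in both views.

Emit:
apply_moves(targets=[[0, 0, -0.03, 0, 0, 0], [0, 0, -0.03, 0, 0, 0], [-0.04, 0, -0.002, 0, 0, 0], [-0.04, 0, -0.002, 0, 0, 0], [-0.034, 0, -0.002, 0, 0, 0], [0, 0, 0, 0, 0, 0], [0, 0, 0, 0, 0, 0]])

```text
time: 8.5
tool_pos: [0.5305, -0.0502, 0.0906]
orientation: [0.013, -1.52, -2.897]
contact_force: [0.6, -1.0, 0.2]
opening: 0.0002
grasp_force: 0.0
```

```bash
python3 plan.py;  python3 - <<'E'
from h import *
from fit import proj
r=lambda i,s:cv2.resize(i,None,fx=s,fy=s,interpolation=cv2.INTER_CUBIC)
p=arm.observe()["tool_pos"];print(p,proj("top",p),proj("side",p),"base",proj("side",np.zeros(3)))
a,_=cam("top");b,_=cam("side")
cv2.imwrite("pics/tb.png",a);cv2.imwrite("pics/sb.png",b)
cv2.imwrite("pics/c5.png",cv2.hconcat([r(a[200:300,290:390],4),r(b[120:220,220:320],4)]))
E
```

```text
pos [ 0.5305 -0.0502  0.0906] az 0.258 el 0.05 y.z 0.001 F [ 0.6 -1.   0.2] t 8.5
world z in tool [0.999 0.001 0.05 ]
[ 0.53045713 -0.05016263  0.09062237] [335.64863356 244.7855775 ] [279.78768998 200.29044921] base [189.47488465  90.52479665]
```

View pics/c5.png

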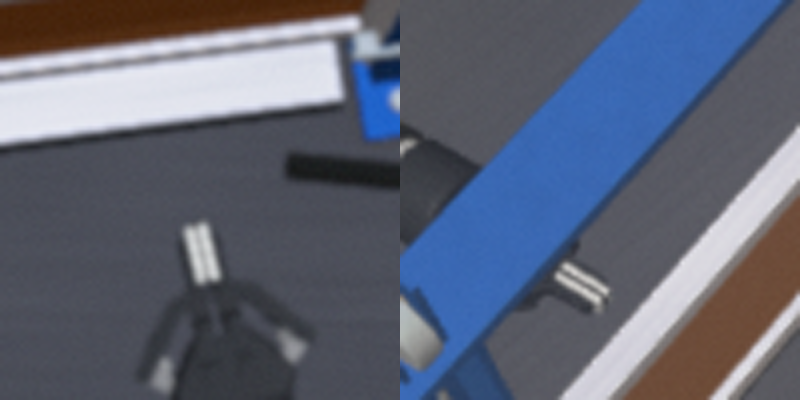

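Tips: top (339.1,255.9), side (271.6,194.9). I'll triangulate the real tip.

```bash
python3 - <<'E'
from fit import *
r=least_squares(lambda P:np.r_[proj("top",P)-[339.1,255.9],proj("side",P)-[271.6,194.9]],[.5,-.05,.1])
d=r.x-[.5305,-.0502,.0906];print(r.x.round(4),r.fun.round(2),"offset",d.round(4))
n=np.array([np.cos(.156),np.sin(.156)]);q=r.x[:2]-[.5486,.023];print("tip lip x",n@q,"y",-n[1]*q[0]+n[0]*q[1])
E
```

```text
[ 0.5015 -0.0582  0.0888] [-0.72 -0.31 -0.76  0.27] offset [-0.029  -0.008  -0.0018]
tip lip x -0.05916443194499892 y -0.07287555401833594
```

The real tip lies 30 mm behind the reported TCP along the tool axis, with height agreeing. An 88 mm advance puts it 28 mm under the lip.

Emit:
apply_moves(targets=[[0, 0, 0.025, 0, 0, 0], [0, 0, 0.025, 0, 0, 0], [-0.002, 0, 0.022, 0, 0, 0], [0, 0, 0.016, 0, 0, 0], [0, 0, 0, 0, 0, 0], [0, 0, 0, 0, 0, 0]])

```text
time: 9.35
tool_pos: [0.6147, -0.0274, 0.0923]
orientation: [0.006, -1.521, -2.89]
contact_force: [-0.3, -0.5, -0.0]
opening: 0.0001
grasp_force: 0.0
```

Emit:
apply_moves(targets=[[0.004, 0, 0, 0, 0, 0], [0.004, 0, 0, 0, 0, 0], [0.004, 0, 0, 0, 0, 0], [0.004, 0, 0, 0, 0, 0], [0.004, 0, 0, 0, 0, 0]])

```text
time: 9.98
tool_pos: [0.6142, -0.0277, 0.1122]
orientation: [0.0, -1.522, -2.884]
contact_force: [-0.1, 0.2, 0.6]
opening: 0.0002
grasp_force: 0.0
```

```bash
python3 plan.py;  python3 - <<'E'
from h import *
a,_=cam("top");cv2.imwrite("pics/tc.png",a);b,_=cam("side");cv2.imwrite("pics/sc.png",b)
# pointer motion by template matching vs. start
for n,im,(x,y) in(("top",a,(412,210)),("side",b,(242,272))):
    o=cv2.imread(f"pics/{n}0.png");t=o[y-6:y+7,x-9:x+10];R=cv2.matchTemplate(im[y-26:y+27,x-29:x+30],t,cv2.TM_CCOEFF_NORMED);m=cv2.minMaxLoc(R);print(n,m[1],np.array(m[3])-20)
E
```

```text
pos [ 0.6142 -0.0277  0.1122] az 0.258 el 0.049 y.z 0.0 F [-0.1  0.2  0.6] t 9.975
world z in tool [0.999 0.    0.049]
top 0.9994238615036011 [0 0]
side 0.9991707801818848 [0 0]
```

Emit:
apply_moves(targets=[[0.004, 0, 0, 0, 0, 0], [0.004, 0, 0, 0, 0, 0], [0.004, 0, 0, 0, 0, 0], [0.004, 0, 0, 0, 0, 0]])

```text
time: 10.58
tool_pos: [0.6134, -0.0277, 0.1277]
orientation: [-0.003, -1.522, -2.88]
contact_force: [3.2, 1.8, -4.0]
opening: 0.0003
grasp_force: 2.5
```

```bash
python3 plan.py;  cat > match.py <<'E'
from h import *
import time
print(arm.observe()["tool_pos"][2])
for n,(x,y) in(("top",(412,210)),("side",(242,272))):
    im,_=cam(n);cv2.imwrite(f"pics/m_{n}_{time.time():.0f}.png",im)
    o=cv2.imread(f"pics/{n}0.png");t=o[y-6:y+7,x-9:x+10];R=cv2.matchTemplate(im[y-46:y+47,x-49:x+50],t,cv2.TM_CCOEFF_NORMED);m=cv2.minMaxLoc(R);print(n,m[1],np.array(m[3])-40)
E
python3 match.py
```

```text
pos [ 0.6134 -0.0277  0.1277] az 0.258 el 0.048 y.z -0.0 F [ 3.2  1.8 -4. ] t 10.575
world z in tool [ 0.999 -0.     0.048]
0.1277338024568432
top 0.9019971489906311 [1 0]
side 0.8539252877235413 [-1  0]
```

Contact made (−4 N) and the window is starting to move. I'll push on.

Emit:
apply_moves(targets=[[0.006, 0, 0.0003, 0, 0, 0], [0.007, 0, 0.0003, 0, 0, 0], [0.007, 0, 0.0003, 0, 0, 0], [0.007, 0, 0.0003, 0, 0, 0], [0.007, 0, 0.0003, 0, 0, 0], [0.007, 0, 0.0003, 0, 0, 0], [0.007, 0, 0.0003, 0, 0, 0], [0.007, 0, 0.0003, 0, 0, 0]])

```text
time: 11.68
tool_pos: [0.6131, -0.0279, 0.1833]
orientation: [0.0, -1.522, -2.884]
contact_force: [3.5, 1.9, -4.5]
opening: 0.0001
grasp_force: 2.5
```

Emit:
apply_moves(targets=[[0.007, 0, 0.0003, 0, 0, 0], [0.007, 0, 0.0003, 0, 0, 0], [0.007, 0, 0.0003, 0, 0, 0], [0.006, 0, 0.0003, 0, 0, 0], [0.005, 0, 0.0003, 0, 0, 0], [0.004, 0, 0.0002, 0, 0, 0], [0.003, 0, 0, 0, 0, 0], [0.001, 0, 0, 0, 0, 0]])

```text
time: 12.68
tool_pos: [0.613, -0.028, 0.2233]
orientation: [0.005, -1.521, -2.889]
contact_force: [3.3, 1.3, -5.2]
opening: 0.0002
grasp_force: 2.4
```

```bash
python3 plan.py;  python3 - <<'E'
from h import *
r=lambda i,s:cv2.resize(i,None,fx=s,fy=s,interpolation=cv2.INTER_CUBIC)
a,_=cam("top");b,_=cam("side")
cv2.imwrite("pics/td.png",a);cv2.imwrite("pics/sd.png",b)
cv2.imwrite("pics/c6.png",cv2.vconcat([cv2.hconcat([r(a[180:220,400:440],10),r(b[245:285,215:255],10)]),r(a[160:260,230:430],2)[:,:].copy() if 0 else cv2.hconcat([r(a[160:260,230:430],2),np.zeros((200,400,3),np.uint8)])]))
E
```

```text
pos [ 0.613  -0.028   0.2233] az 0.258 el 0.05 y.z 0.0 F [ 3.3  1.3 -5.2] t 12.675
world z in tool [0.999 0.    0.05 ]
```

View pics/c6.png

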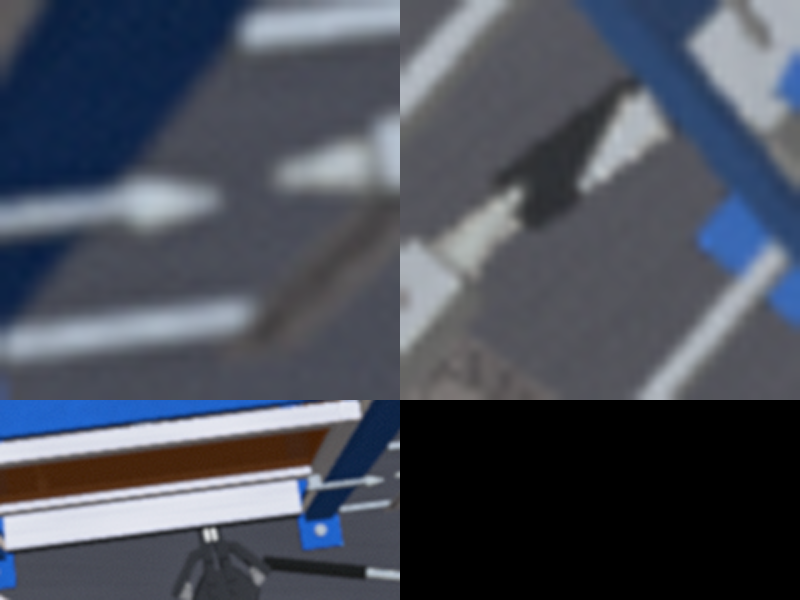

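Fingers are under the lip. Tips: top — pointer (421.5,199.3), marker (426.7,197.5); side — pointer (232.6,263.6), marker (226.8,263.4).

```bash
cat > gap.py <<'E'
from fit import *
import sys
def gap(tp,tm,sp,sm):
    n=np.array([np.cos(.156),np.sin(.156)]);t=np.array([-n[1],n[0]])
    def P(v):
        s=np.r_[v[:2],v[2]];return s,np.r_[v[:2]-.008*t,v[3]]
    f=lambda v:np.r_[proj("top",P(v)[0])-tp,proj("top",P(v)[1])-tm,proj("side",P(v)[0])-sp,proj("side",P(v)[1])-sm]
    r=least_squares(f,[.623,-.253,.2,.27]);v=r.x;print(v.round(4),"gap mm",1e3*(v[3]-v[2]),r.fun.round(1))
    s,m=P(v);m0=m.copy();m0[2]=s[2];print("level diff px wanted top",proj("top",m0)-proj("top",s),"side",proj("side",m0)-proj("side",s))
    up=s+[0,0,.01];print("px per 10mm",proj("top",up)-proj("top",s),proj("side",up)-proj("side",s))
if __name__=="__main__":gap(*eval(sys.argv[1]))
E
python3 gap.py "((421.5,199.3),(426.7,197.5),(232.6,263.6),(226.8,263.4))"
```

```text
[ 0.6228 -0.2527  0.2448  0.2702] gap mm 25.377061545352824 [-0.2  0.6  0.2 -0.6 -0.5 -0.4  0.5  0.4]
level diff px wanted top [ 3.22515706 -0.40560473] side [-2.43273357  2.80468627]
px per 10mm [ 0.87718909 -1.01859666] [-0.90690409 -0.8864352 ]
```

Emit:
apply_moves(targets=[[0.004, 0, 0.0002, 0, 0, 0], [0.005, 0, 0.0003, 0, 0, 0], [0.005, 0, 0.0002, 0, 0, 0], [0.004, 0, 0.0002, 0, 0, 0], [0.002, 0, 0, 0, 0, 0], [0, 0, 0, 0, 0, 0], [0, 0, 0, 0, 0, 0]])

```text
time: 13.65
tool_pos: [0.613, -0.0281, 0.2438]
orientation: [0.002, -1.52, -2.886]
contact_force: [-0.8, 0.3, -2.1]
opening: 0.0001
grasp_force: 0.9
```

```bash
python3 plan.py;  python3 - <<'E'
from h import *
r=lambda i,s:cv2.resize(i,None,fx=s,fy=s,interpolation=cv2.INTER_CUBIC)
a,b=[np.mean([cam(n)[0] for _ in range(4)],0).astype(np.uint8) for n in("top","side")]
cv2.imwrite("pics/te.png",a);cv2.imwrite("pics/se.png",b)
cv2.imwrite("pics/c7.png",cv2.hconcat([r(a[183:208,410:435],16),r(b[250:275,217:242],16)]))
E
```

```text
pos [ 0.613  -0.0281  0.2438] az 0.258 el 0.051 y.z 0.0 F [-0.8  0.3 -2.1] t 13.65
world z in tool [0.999 0.    0.051]
```

View pics/c7.png

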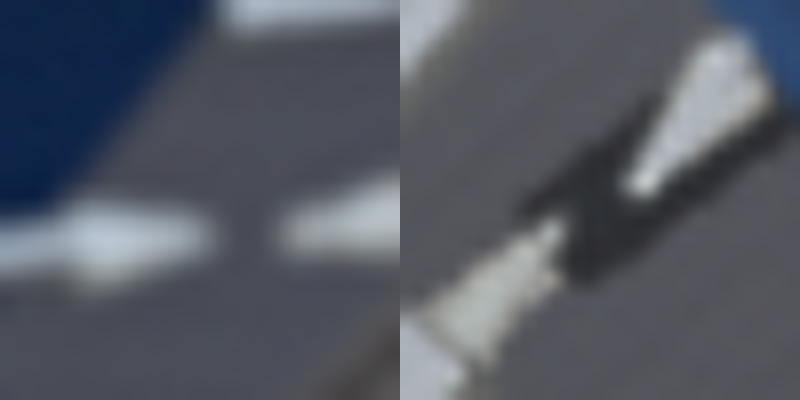

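Tips: top — pointer (423,197.4), marker (426.5,197.3); side — pointer (231.3,261.6), marker (227,263.3). The pointer is still a few mm low. I'll compare the cone axes at sub-pixel level and solve for height gap and depth offset from both views.

```bash
cat > axis.py <<'E'
from fit import *
import cv2,sys
n=np.array([.988,.155,0]);t=np.array([-.155,.988,0])
def run(tag,S,thr=(125,125)):
    A=[];B=[]
    for k,(name,pre) in enumerate((("top","t"),("side","s"))):
        g=cv2.cvtColor(cv2.imread(f"pics/{pre}{tag}.png"),cv2.COLOR_BGR2GRAY).astype(np.float32)
        c=proj(name,S);d=proj(name,S-.01*t)-c;d/=np.linalg.norm(d);p=np.array([-d[1],d[0]])
        ss=np.arange(-9,14,.5);ww=np.arange(-5,5,.05)
        X=c[0]+ss[:,None]*d[0]+ww*p[0];Y=c[1]+ss[:,None]*d[1]+ww*p[1]
        I=cv2.remap(g,X.astype(np.float32),Y.astype(np.float32),cv2.INTER_CUBIC)
        M=I>thr[k];w=[(round(float((ww*m).sum()/m.sum()),2),round(float(m.sum()*.05),1)) if m.any() else None for m in M]
        print(name,[(float(a),b) for a,b in zip(ss,w) if b])
        J=lambda v:p@(proj(name,S+v*.01)-c)/10
        print("  px/mm up",J(np.array([0,0,1.])).round(3),"in x",J(n).round(3))
run(sys.argv[1],np.array(eval(sys.argv[2])))
E
python3 axis.py e "(.6228,-.2527,.265)"
```

```text
top [(-9.0, (-1.2, 3.6)), (-8.5, (-1.1, 4.2)), (-8.0, (-1.03, 4.6)), (-7.5, (-1.05, 4.9)), (-7.0, (-1.0, 4.9)), (-6.5, (-0.98, 4.7)), (-6.0, (-0.95, 4.5)), (-5.5, (-0.95, 4.2)), (-5.0, (-0.93, 3.9)), (-4.5, (-0.9, 3.7)), (-4.0, (-0.93, 3.4)), (-3.5, (-0.9, 3.2)), (-3.0, (-0.88, 3.0)), (-2.5, (-0.85, 2.9)), (-2.0, (-0.88, 2.5)), (-1.5, (-0.85, 2.1)), (-1.0, (-0.85, 1.4)), (5.0, (-0.13, 1.8)), (5.5, (-0.18, 2.3)), (6.0, (-0.2, 2.6)), (6.5, (-0.28, 2.7)), (7.0, (-0.25, 2.8)), (7.5, (-0.3, 3.0)), (8.0, (-0.28, 3.2)), (8.5, (-0.33, 3.5)), (9.0, (-0.33, 3.8)), (9.5, (-0.4, 4.0)), (10.0, (-0.43, 4.2)), (10.5, (-0.45, 4.4)), (11.0, (-0.45, 4.5)), (11.5, (-0.43, 4.6)), (12.0, (-0.4, 4.5)), (12.5, (-0.43, 4.5)), (13.0, (-0.43, 4.2)), (13.5, (-0.63, 4.1))]
  px/mm up -0.093 in x -0.405
side [(-9.0, (-0.48, 5.2)), (-8.5, (-0.5, 5.0)), (-8.0, (-0.5, 4.8)), (-7.5, (-0.48, 4.4)), (-7.0, (-0.48, 4.2)), (-6.5, (-0.53, 3.9)), (-6.0, (-0.58, 3.6)), (-5.5, (-0.6, 3.4)), (-5.0, (-0.6, 3.2)), (-4.5, (-0.63, 2.9)), (-4.0, (-0.58, 2.6)), (-3.5, (-0.55, 2.4)), (-3.0, (-0.58, 2.1)), (-2.5, (-0.58, 2.0)), (-2.0, (-0.68, 1.8)), (-1.5, (-0.75, 1.8)), (-1.0, (-0.75, 1.6)), (-0.5, (-0.65, 0.6)), (4.5, (1.52, 1.0)), (5.0, (1.47, 1.3)), (5.5, (1.47, 1.4)), (6.0, (1.57, 1.8)), (6.5, (1.6, 2.5)), (7.0, (1.1, 3.8)), (7.5, (1.1, 3.9)), (8.0, (1.2, 3.8)), (8.5, (1.35, 4.0)), (9.0, (1.47, 4.0)), (9.5, (1.72, 3.9)), (10.0, (1.8, 4.0)), (10.5, (1.72, 4.0)), (11.0, (1.67, 4.2)), (11.5, (1.67, 4.2)), (12.0, (1.8, 4.5)), (12.5, (1.85, 4.7)), (13.0, (1.7, 5.0)), (13.5, (1.72, 5.1))]
  px/mm up 0.132 in x -0.441
```

```bash
python3 axis.py d "(.6228,-.2527,.2448)" | cut -c1-1500
```

```text
top [(-9.0, (-1.2, 3.7)), (-8.5, (-1.08, 4.1)), (-8.0, (-1.0, 4.5)), (-7.5, (-1.03, 4.7)), (-7.0, (-0.98, 4.8)), (-6.5, (-1.0, 4.8)), (-6.0, (-0.98, 4.6)), (-5.5, (-0.98, 4.4)), (-5.0, (-0.93, 4.2)), (-4.5, (-0.9, 4.0)), (-4.0, (-0.85, 3.7)), (-3.5, (-0.83, 3.4)), (-3.0, (-0.78, 3.1)), (-2.5, (-0.75, 2.9)), (-2.0, (-0.7, 2.6)), (-1.5, (-0.68, 2.3)), (-1.0, (-0.65, 1.8)), (-0.5, (-0.63, 1.1)), (7.0, (-2.03, 1.7)), (7.5, (-2.05, 2.2)), (8.0, (-2.03, 2.5)), (8.5, (-2.08, 2.7)), (9.0, (-2.1, 2.8)), (9.5, (-2.15, 3.0)), (10.0, (-2.15, 3.2)), (10.5, (-2.15, 3.5)), (11.0, (-2.18, 3.7)), (11.5, (-2.23, 4.0)), (12.0, (-2.25, 4.2)), (12.5, (-2.33, 4.3)), (13.0, (-2.3, 4.5)), (13.5, (-2.25, 4.7))]
  px/mm up -0.09 in x -0.399
side [(-9.0, (-0.7, 5.4)), (-8.5, (-0.65, 4.9)), (-8.0, (-0.65, 4.7)), (-7.5, (-0.63, 4.4)), (-7.0, (-0.65, 4.4)), (-6.5, (-0.7, 4.2)), (-6.0, (-0.8, 4.0)), (-5.5, (-0.75, 3.8)), (-5.0, (-0.6, 3.2)), (-4.5, (-0.6, 3.1)), (-4.0, (-0.63, 2.7)), (-3.5, (-0.65, 2.6)), (-3.0, (-0.7, 2.6)), (-2.5, (-0.75, 2.4)), (-2.0, (-0.7, 2.0)), (-1.5, (-0.6, 1.4)), (-1.0, (-0.58, 1.2)), (-0.5, (-0.63, 1.0)), (4.5, (4.12, 1.2)), (5.0, (4.1, 1.4)), (5.5, (4.1, 1.6)), (6.0, (4.07, 1.8)), (6.5, (3.77, 2.4)), (7.0, (3.37, 3.2)), (7.5, (3.4, 3.2)), (8.0, (3.45, 3.1)), (8.5, (3.5, 3.0)), (9.0, (3.6, 2.8)), (9.5, (3.7, 2.6)), (10.0, (3.7, 2.6)), (10.5, (3.62, 2.7)), (11.0, (3.6, 2.8)), (11.5, (3.57, 2.8)), (12.0, (3.57, 2.8)), (12.5, (3.52, 2.9)), (13.0, (3.37, 3.2)), (13.5, (3.45, 3.1))]
  px/mm up 0.127 in x -0.432
```

Emit:
apply_moves(targets=[[0.002, 0, 0.0001, 0, 0, 0], [0.002, 0, 0.0001, 0, 0, 0], [0.0015, 0, 0.0001, 0, 0, 0], [0, 0, 0, 0, 0, 0], [0, 0, 0, 0, 0, 0]])

```text
time: 14.68
tool_pos: [0.6128, -0.0283, 0.2483]
orientation: [-0.006, -1.522, -2.878]
contact_force: [1.7, -2.1, -4.2]
opening: -0.0
grasp_force: 2.1
```

```bash
python3 plan.py;  python3 - <<'E'
from h import *
for n in("top","side"):cv2.imwrite(f"pics/{n[0]}f.png",np.mean([cam(n)[0] for _ in range(4)],0).astype(np.uint8))
E
python3 axis.py f "(.6228,-.2527,.2705)"
```

```text
pos [ 0.6128 -0.0283  0.2483] az 0.257 el 0.049 y.z -0.0 F [ 1.7 -2.1 -4.2] t 14.675
world z in tool [ 0.999 -0.     0.049]
top [(-9.0, (-1.2, 4.2)), (-8.5, (-1.03, 4.7)), (-8.0, (-0.93, 5.0)), (-7.5, (-0.9, 5.1)), (-7.0, (-0.85, 4.9)), (-6.5, (-0.88, 4.6)), (-6.0, (-0.83, 4.3)), (-5.5, (-0.83, 4.0)), (-5.0, (-0.75, 3.8)), (-4.5, (-0.78, 3.5)), (-4.0, (-0.75, 3.4)), (-3.5, (-0.78, 3.1)), (-3.0, (-0.73, 2.9)), (-2.5, (-0.78, 2.6)), (-2.0, (-0.78, 2.3)), (-1.5, (-0.83, 1.8)), (-1.0, (-0.85, 1.0)), (4.0, (0.42, 0.8)), (4.5, (0.4, 2.0)), (5.0, (0.35, 2.4)), (5.5, (0.27, 2.6)), (6.0, (0.22, 2.7)), (6.5, (0.22, 2.8)), (7.0, (0.22, 3.0)), (7.5, (0.22, 3.2)), (8.0, (0.2, 3.6)), (8.5, (0.17, 3.8)), (9.0, (0.1, 4.0)), (9.5, (0.1, 4.2)), (10.0, (0.05, 4.4)), (10.5, (0.05, 4.5)), (11.0, (0.07, 4.6)), (11.5, (0.07, 4.6)), (12.0, (0.1, 4.5)), (12.5, (0.05, 4.2)), (13.0, (-0.15, 4.0)), (13.5, (-0.35, 4.5))]
  px/mm up -0.094 in x -0.407
side [(-9.0, (-0.63, 5.0)), (-8.5, (-0.6, 4.8)), (-8.0, (-0.55, 4.5)), (-7.5, (-0.53, 4.3)), (-7.0, (-0.6, 4.0)), (-6.5, (-0.68, 3.8)), (-6.0, (-0.73, 3.5)), (-5.5, (-0.73, 3.3)), (-5.0, (-0.78, 3.0)), (-4.5, (-0.75, 2.8)), (-4.0, (-0.78, 2.6)), (-3.5, (-0.75, 2.4)), (-3.0, (-0.7, 2.1)), (-2.5, (-0.73, 1.8)), (-2.0, (-0.73, 1.6)), (-1.5, (-0.78, 1.5)), (-1.0, (-0.88, 1.5)), (-0.5, (-0.93, 1.3)), (4.5, (0.8, 1.0)), (5.0, (0.77, 1.3)), (5.5, (0.77, 1.4)), (6.0, (0.85, 1.8)), (6.5, (0.9, 2.4)), (7.0, (0.37, 3.7)), (7.5, (0.35, 3.9)), (8.0, (0.45, 3.8)), (8.5, (0.62, 3.9)), (9.0, (0.75, 4.0)), (9.5, (0.97, 3.9)), (10.0, (1.05, 4.0)), (10.5, (1.02, 4.0)), (11.0, (0.95, 4.2)), (11.5, (0.95, 4.2)), (12.0, (1.05, 4.5)), (12.5, (1.12, 4.6)), (13.0, (0.97, 4.9)), (13.5, (0.97, 5.1))]
  px/mm up 0.134 in x -0.444
```

Solving both views gives a gap of about 1.5 mm; rises are consistent across the three measurements. I'll nudge up 1.5 mm, then lower the hand and pull back.

Emit:
apply_moves(targets=[[0.001, 0, 0, 0, 0, 0], [0.0007, 0, 0, 0, 0, 0], [0, 0, 0, 0, 0, 0], [0, 0, 0, 0, 0, 0], [0, 0, 0, 0, 0, 0]])

```text
time: 15.7
tool_pos: [0.6128, -0.0281, 0.2504]
orientation: [0.001, -1.521, -2.885]
contact_force: [0.3, -2.5, -4.1]
opening: -0.0
grasp_force: 2.0
```

Emit:
apply_moves(targets=[[-0.004, 0, 0, 0, 0, 0], [-0.01, 0, 0, 0, 0, 0], [-0.01, 0, 0, 0, 0, 0], [-0.006, 0, 0, 0, 0, 0], [0, 0, 0, 0, 0, 0]])

```text
time: 16.32
tool_pos: [0.6141, -0.0275, 0.2191]
orientation: [-0.029, -1.523, -2.854]
contact_force: [0.1, -0.3, -0.2]
opening: 0.0005
grasp_force: 0.0
```

```bash
python3 plan.py;  python3 - <<'E'
from h import *
for n in("top","side"):cv2.imwrite(f"pics/{n[0]}g.png",np.mean([cam(n)[0] for _ in range(4)],0).astype(np.uint8))
E
python3 axis.py g "(.6228,-.2527,.2705)"
```

```text
pos [ 0.6141 -0.0275  0.2191] az 0.258 el 0.048 y.z -0.001 F [ 0.1 -0.3 -0.2] t 16.325
world z in tool [ 0.999 -0.001  0.048]
top [(-9.0, (-1.3, 3.8)), (-8.5, (-1.2, 4.4)), (-8.0, (-1.15, 4.8)), (-7.5, (-1.1, 5.0)), (-7.0, (-1.15, 5.0)), (-6.5, (-1.13, 4.7)), (-6.0, (-1.13, 4.5)), (-5.5, (-1.05, 4.2)), (-5.0, (-1.03, 4.0)), (-4.5, (-1.0, 3.9)), (-4.0, (-0.95, 3.7)), (-3.5, (-0.9, 3.5)), (-3.0, (-0.83, 3.2)), (-2.5, (-0.85, 3.0)), (-2.0, (-0.85, 2.7)), (-1.5, (-0.88, 2.3)), (-1.0, (-0.85, 1.8)), (-0.5, (-0.85, 0.7)), (4.0, (0.35, 0.7)), (4.5, (0.3, 2.0)), (5.0, (0.3, 2.4)), (5.5, (0.27, 2.6)), (6.0, (0.25, 2.7)), (6.5, (0.22, 2.8)), (7.0, (0.22, 3.0)), (7.5, (0.22, 3.2)), (8.0, (0.2, 3.5)), (8.5, (0.17, 3.8)), (9.0, (0.1, 4.0)), (9.5, (0.1, 4.2)), (10.0, (0.07, 4.4)), (10.5, (0.05, 4.5)), (11.0, (0.07, 4.6)), (11.5, (0.07, 4.6)), (12.0, (0.1, 4.5)), (12.5, (0.07, 4.2)), (13.0, (-0.15, 4.0)), (13.5, (-0.38, 4.4))]
  px/mm up -0.094 in x -0.407
side [(-9.0, (-0.28, 5.0)), (-8.5, (-0.25, 4.9)), (-8.0, (-0.28, 4.7)), (-7.5, (-0.33, 4.5)), (-7.0, (-0.3, 4.2)), (-6.5, (-0.33, 4.0)), (-6.0, (-0.3, 3.8)), (-5.5, (-0.35, 3.5)), (-5.0, (-0.38, 3.2)), (-4.5, (-0.4, 2.9)), (-4.0, (-0.38, 2.7)), (-3.5, (-0.4, 2.4)), (-3.0, (-0.48, 2.3)), (-2.5, (-0.55, 2.2)), (-2.0, (-0.6, 2.1)), (-1.5, (-0.58, 1.8)), (-1.0, (-0.58, 0.9)), (4.5, (0.8, 1.0)), (5.0, (0.77, 1.3)), (5.5, (0.77, 1.4)), (6.0, (0.87, 1.8)), (6.5, (0.9, 2.4)), (7.0, (0.4, 3.7)), (7.5, (0.4, 3.9)), (8.0, (0.47, 3.8)), (8.5, (0.62, 3.9)), (9.0, (0.75, 4.0)), (9.5, (0.97, 3.9)), (10.0, (1.05, 4.0)), (10.5, (1.02, 4.0)), (11.0, (0.95, 4.2)), (11.5, (0.95, 4.2)), (12.0, (1.02, 4.4)), (12.5, (1.1, 4.7)), (13.0, (0.97, 4.9)), (13.5, (0.97, 5.1))]
  px/mm up 0.134 in x -0.444
```

Gap now solves to about 0, and the window stayed when the hand came off. I'll withdraw.

Emit:
apply_moves(targets=[[-0.01, 0, -0.01, 0, 0, 0], [0, 0, -0.03, 0, 0, 0], [0, 0, -0.03, 0, 0, 0], [0, 0, -0.03, 0, 0, 0], [0, 0, -0.03, 0, 0, 0], [0, 0, 0, 0, 0, 0], [0, 0, 0, 0, 0, 0], [0, 0, 0, 0, 0, 0]])

```text
time: 17.73
tool_pos: [0.5004, -0.0676, 0.2012]
orientation: [-0.014, -1.52, -2.86]
contact_force: [0.3, -0.1, -0.6]
opening: 0.0002
grasp_force: 0.0
```

```bash
python3 plan.py;  python3 - <<'E'
from h import *
for n in("top","side"):
    im,_=cam(n);cv2.imwrite(f"pics/{n[0]}h.png",im)
    o=cv2.imread(f"pics/{n}0.png")
    print(n,"pointer/marker change vs last",np.abs(im[185:215,400:450].astype(int)-cv2.imread("pics/tg.png")[185:215,400:450]).max() if n=="top" else np.abs(im[245:285,205:255].astype(int)-cv2.imread("pics/sg.png")[245:285,205:255]).max())
    for k,(x0,x1,y0,y1) in ({"can":(208,250,252,288),"hammer":(360,455,230,275)} if n=="top" else {"square":(355,395,165,200),"marker":(195,228,262,292)}).items():
        print(k,np.abs(im[y0:y1,x0:x1].astype(int)-o[y0:y1,x0:x1]).mean().round(2))
E
python3 axis.py h "(.6228,-.2527,.2705)" | grep -o "(-4.0, ([^)]*\|(8.0, ([^)]*"
```

```text
pos [ 0.5004 -0.0676  0.2012] az 0.267 el 0.05 y.z -0.001 F [ 0.3 -0.1 -0.6] t 17.725
world z in tool [ 0.999 -0.001  0.05 ]
top pointer/marker change vs last 5
can 1.03
hammer 1.25
side pointer/marker change vs last 6
square 1.18
marker 1.06
(-4.0, (-0.95, 3.7
(8.0, (0.17, 3.6
(-4.0, (-0.38, 2.7
(8.0, (0.47, 3.8
```

The window is holding, the loose things haven't moved and the hand is clear. Handing in.

```bash
python3 -c "
from station import arm
print(arm.close_job())"
```

```text
the job is handed in; nothing more can be done
None
```

The window is up with its steel point level with the marker's to within about 1–2 mm, as measured from both cameras; it stayed put when the hand came away, and the can, hammer, magnet square and marker showed no movement (the tube offcut was not checked), though my first push passed just in front of the lip without moving the window and had to be redone.

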